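# Index the decorating wheel on by one notch

### The arm

A 7-joint arm with a two-finger parallel gripper is mounted at the origin on the work surface. World frame = base frame: x ahead of the robot, y to its left, z up, the work surface at z = 0. Lengths are in m, angles in rad, forces in N, time in s.
With the tool pointing down it reaches from about 0.4 to 0.85 m from the base axis. Payload 4.5 kg.
Tool frame: the origin (TCP) lies between the finger pads; the fingertips stand 19 mm ahead of it and the grasp point (between the pads) is the TCP (r.tips_ahead is the distance from the TCP to the fingertips, in m); z points along the fingers, y is the line along which they close (so a half turn about z gives the same grasp; the last joint's range is limited). The gripper opens to 88 mm and grips with 3 to 60 N. Pads are 18 mm wide; open, the fingers measure 123 mm over their backs; the gripper's body (75 mm by 187 mm) begins 45 mm behind the grasp point.
Start: joints at [1.184, 0.689, -0.195, 1.565, 0.157, 0.902, -0.215], TCP at [0.255, -0.57, 0.258] pointing down, gripper open.
Joint ranges: [-3.01, 3.01], [-0.46, 2.08], [-1.47, 1.51], [0.13, 2.56], [-1, 4.14], [0.04, 2.09], [-2.66, 2.66]. Speed limits (rad/s): [2.57, 2.57, 3.14, 3.14, 3.14, 3.14, 3.14].

### API

Orientations are given as a unit quaternion [x, y, z, w].
In Python, from plant import r, cams, models gives the robot as it stands. The module is installed in compiled form; this text tells all that it offers.
- The arm moves only by the tool jog_arm, never from a script. Its arguments are lists of equal length, an entry for each row: "turn": the turn, a rotation vector about the tool's x, y, z in rad, a list of three; "translation": the shift along the tool's x, y, z in m, a list of three; "grip": the closure, from 0 (fully open) to 1 (shut). In form: {"turn": [[ax, ay, az], ...], "translation": [[tx, ty, tz], ...], "grip": [grip, ...]}. A call has 1 to 20 rows; each row is the pose to reach, as a shift and turn from the pose commanded when the call began, along the tool's axes at that moment; what a row does not reach only later rows make up. A row lasts 1/8 s, in which the tool goes at most 62.5 mm and 10.7 degrees, less where a joint would pass 70% of its speed; a pose out of reach is approached as far as the arm can. A call with a gripper value outside its range is refused whole. The fingers move at their own pace and stop on an object; "force" is the grip in N (left out, the last holds). Time passes only in rows, so rows that repeat a pose let the fingers close. It gives the time, the measured TCP pose, the force, the opening and the grip force at its end, in the units of the state.
- r.get_state(): the state, without advancing time (a new reading comes with each control period).
- cams.snapshot(name): name is "scene" or "top" or "wrist"; returns the picture (384x512x3 uint8, red, green, blue); there is no depth.
- cams.camera_params(name): a dict with "fx", "fy", "cx", "cy" (pixels), "eye" and "orientation" of the camera in the world. Camera axes: x right, y up, looking along -z (the intrinsics and any distortion apply to the point x, -y, -z); pixel columns grow to the right and rows downward; lengths in m; the calibration is good to about 2 mm. A picture is of the moment at which its call begins: read the wrist's pose just before it. camera_params takes no time and is no camera call; for the wrist camera it gives the pose at the moment of the call.
- r.finish_job(): hands the job in; it is judged then, once.
Trained networks look in the newest picture that a camera, given by its name, has taken for a name from the list of things; names that differ only in an ending like _2 or _b are one class to them, and where a whole thing is asked for, a point or a joint stands for the part that bears it (a point fixed in the world has none). Each returns a list of dicts, best first, with "p" (0 to 1); they miss things now and then, are a little off and sometimes report something else, mostly with a low value. They report only what shows in the picture. A call takes as long as a camera call. They do not tell look-alikes from the thing itself.
- models.find_in(camera, name): "position" ([x, y, z] in m, in world coordinates, good to about 4 mm: the middle of the surface that is visible of it).
- models.masks_of(camera, name): "pixels" (384x512 bool, what is visible of it).
- models.place_of(camera, name): "position" ([x, y, z] in m, in world coordinates, good to about 4 mm: a listed point, or the origin of a listed thing).
The state is a dict: "clock": time; "q": joint angles; "qd": joint speeds; "joint_torque": joint torques, N m; "tool_pos": TCP position; "eef_rot": TCP orientation; "contact_force": force on the tool from outside, world axes, zero at the start; "moment": the same for the moment, N m; "opening": opening from 0.0 (shut) to 1.0 (fully open); "finger_force": force on a finger pad.
Only numpy, scipy, OpenCV 4.12 (cv2) and the standard library are available. Lean on these libraries where they do the work, as an engineer would, in place of code of your own. Each camera call takes 0.05 s, during which the arm holds its last target. There are 200 camera calls.

### The job

The unfired bowl on the indexing banding wheel is ready for its next mark. Press the wheel's indexing plunger in (down) with your fingertips, turn the wheel clockwise as seen from above to the very next notch and no further, and let the plunger spring all the way back up so that the wheel is locked there. Leave the bowl untouched and riding on the wheel, and do not lift or shift anything else on the bench.

Things in the scene. Friction and masses are not known exactly. Their poses are not given: they have to be found in the camera images.
- turntable: the fixed, heavy foot and index plate of the banding wheel. Origin on the bench under the wheel's axis, z up. The brass index plate (221 mm across, 6 mm thick, underside 50 mm above the bench) has 8 equal open notches, 17 mm wide, cut in its rim every 45 degrees; the first, where the plunger starts, points along the body's own -x.
- wheel (a joint): angle of the turning steel wheel head (184 mm disc, top 78 mm above the bench), rad: 0 at the start, grows clockwise seen from above; notches at every pi/4 (0.785). Light friction (about 0.5 N at the plunger); it stays where it is left. A flat steel arm on it, 30 mm wide, 12 mm thick, its end 134 mm from the axis, carries the plunger.
- wheel_centre (a point): centre of the wheel head's top face, on the axis of rotation, 78 mm above the bench.
- plunger (a joint): plunger travel, m: 0 up (it springs back), 0.016 fully down. Its cross pin in a notch locks the wheel (1.5 mm play) until pressed by more than 0.0105; then the wheel turns by dragging the pressed knob round by friction or, once out of the notch, pushing knob or arm sideways. Between notches the plate holds the pin down; let go within about 3 mm of a notch, it springs up and centres itself.
- plunger_top (a point): centre of the flat top of the plunger's black mushroom knob (38 mm across, 14 mm thick, top 110 mm above the bench when up), 118 mm from the wheel's axis; the knob is pressed straight down, about 3 N at the start rising to 8 N at the bottom. It goes round with the wheel and down with the plunger.
- bowl: unfired clay bowl, 132 mm across the rim, 52 mm tall, 0.35 kg, loose at the middle of the wheel head and carried round by it; origin at the centre of its underside, z up. Its rim is 130 mm above the bench.
- jar_mid (a point): bystander: jar with black lid, 54 mm across, 65 mm tall; point at its centre, half-way up.
- cup_mid (a point): bystander: white cup, 68 mm across, 70 mm tall; point half-way up on its axis.
- prop_mid (a point): bystander: kiln prop, a clay tube 48 mm across, 60 mm tall; point half-way up on its axis.
- brush_mid (a point): bystander: brush 170 mm long lying on the bench; point at its middle.
- rib_mid (a point): bystander: flat wooden throwing rib 55 x 100 x 10 mm lying on the bench; point at its centre.
- bisque_mid (a point): bystander: larger clay bowl, 170 mm across, 75 mm tall, on the robot's left; point half-way up on its axis.
Mind the look-alikes: they are no part of the job. What is shaped like the bowl but black or red is not meant.

How it is judged:
On the way, in this order (a step that is already met when the one before it is completed fails the run):
1. the plunger is pressed in at its first notch (value of joint plunger above 0.009 m and value of joint wheel below 0.15 rad).
2. the wheel has been turned more than half-way to the next notch (value of joint wheel above 0.42 rad).
At the end, for the whole second after the job is handed in: The wheel stands at the next notch clockwise (0.785 rad, within 0.03), at rest; the plunger is back up within 3 mm; the bowl stands upright on the wheel within 15 mm of its centre; the bystanders are within 25 mm of where they stood (value of joint wheel between 0.755 and 0.815 rad and value of joint plunger below 0.003 m and velocity of joint wheel between -0.02 and 0.02 rad/s and horizontal distance between bowl and wheel_centre below 0.015 m and z of bowl in the frame of wheel_centre below 0.006 m and angle between bowl's own z axis and vertical below 0.12 rad and distance of each of jar_mid, cup_mid, prop_mid, brush_mid, rib_mid, bisque_mid from where it was at the start of the episode below 0.025 m); the robot touches nothing.
It fails at once if the wheel is turned well past the next notch, or the wrong way (value of joint wheel above 1.05 rad or value of joint wheel below -0.2 rad).
It fails at once if the robot touches the bowl (contact force between any of the fingers, the arm and bowl above 0.5 N).
It fails at once if the bowl is lifted, tipped or pushed off its place on the wheel (not (horizontal distance between bowl and wheel_centre below 0.015 m) or not (z of bowl in the frame of wheel_centre below 0.006 m) or not (angle between bowl's own z axis and vertical below 0.12 rad)).
It fails at once if a bystander is lifted or shifted by more than 25 mm (distance of any of jar_mid, cup_mid, prop_mid, brush_mid, rib_mid, bisque_mid from where it was at the start of the episode above 0.025 m).
It also fails if it takes over 38 s, if anything falls off the work surface, if the arm or the gripper's body presses on something with over 40 N, if the wrist force passes 120 N, or if a joint passes its speed limit or range.

## Working session

There is one attempt and no reset: what is moved stays moved. The work goes in short steps, Python scripts to look and compute and a tool call to move; the robot and the scene stay as the last step left them, time stands still between calls to the robot, and variables do not carry over. Pictures are saved under pics/ and viewed, at most 10 in all, crops included, and the job is handed in when it is done.

Besides the shell and the picture viewer there is one more tool, called as name(argument=value, ...) on one line, values as JSON. jog_arm: Moves the arm, as the interface text tells. Its arguments: {"type":"object","properties":{"turn":{"type":"array"},"translation":{"type":"array"},"grip":{"type":"array"},"force":{"type":"number"}},"required":["turn","translation","grip"]}

```bash
mkdir -p pics; cat > h.py <<'E'
from plant import r,cams,models
import numpy as np,cv2
from scipy.spatial.transform import Rotation as R
def save(cam,n):
    im=cams.snapshot(cam); cv2.imwrite(f'pics/{n}.png',im[:,:,::-1]); return im
def proj(cam,p):
    c=cams.camera_params(cam); q=R.from_quat(c['orientation']).inv().apply(np.array(p)-c['eye'])
    return c['cx']+c['fx']*q[0]/-q[2], c['cy']+c['fy']*q[1]/q[2]
def ray(cam,u,v):
    c=cams.camera_params(cam); d=np.array([(u-c['cx'])/c['fx'],-(v-c['cy'])/c['fy'],-1])
    return np.array(c['eye']),R.from_quat(c['orientation']).apply(d)
E
python3 - <<'E'
from h import *
np.set_printoptions(precision=4,suppress=True)
for c in ['scene','top']:
    save(c,c+'1'); print(c,cams.camera_params(c))
    for n in ['wheel_centre','plunger_top','turntable','bowl','jar_mid','cup_mid','prop_mid','bisque_mid','brush_mid','rib_mid']:
        print(n,[(np.round(d['position'],4).tolist(),round(float(d['p']),2)) for d in models.place_of(c,n)[:3]])
s=r.get_state();print(s['clock'],s['tool_pos'],s['eef_rot'],s['contact_force'],s['opening'])
a=cv2.imread('pics/scene1.png');b=cv2.imread('pics/top1.png')
cv2.imwrite('pics/both.png',cv2.resize(np.vstack([a,b]),(400*1,600)))
E
```

```text
scene {'fx': 362.416958953651, 'fy': 362.416958953651, 'cx': 262.36444030590707, 'cy': 192.7804484393417, 'eye': array([1.0886, 0.7205, 0.6073]), 'orientation': array([0.1662, 0.4469, 0.819 , 0.3193])}
wheel_centre [([0.5554, 0.0056, 0.0789], 0.8)]
plunger_top [([0.4989, -0.0914, 0.1103], 0.45)]
turntable [([0.5557, 0.01, -0.0055], 0.87), ([0.4661, 0.1893, 0.0362], 0.49), ([0.5565, 0.0077, 0.0809], 0.27)]
bowl [([0.5553, 0.0044, 0.0769], 0.62), ([0.3666, 0.326, -0.0], 0.61), ([0.2782, -0.2147, -0.0006], 0.6)]
jar_mid [([0.4655, 0.1869, 0.0348], 0.68), ([0.5309, 0.5089, 0.0349], 0.22)]
cup_mid [([0.7024, -0.1393, 0.0314], 0.86)]
prop_mid [([0.7615, 0.0937, 0.0334], 0.67)]
bisque_mid [([0.5313, 0.506, 0.0384], 0.6)]
brush_mid [([0.357, 0.0873, 0.0072], 0.8)]
rib_mid [([0.634, 0.2038, 0.0085], 0.77)]
top {'fx': 436.64024411418416, 'fy': 436.64024411418416, 'cx': 256.3608643312209, 'cy': 192.6430819486075, 'eye': array([0.3592, 0.1307, 1.4842]), 'orientation': array([-0.0494,  0.0388,  0.7157, -0.6955])}
wheel_centre []
plunger_top [([0.4974, -0.0988, 0.1106], 0.62)]
turntable [([0.5575, 0.008, -0.0042], 0.59)]
bowl [([0.3654, 0.3273, 0.0013], 0.95), ([0.5534, 0.0107, 0.0788], 0.79), ([0.5584, 0.0066, -0.0061], 0.72)]
jar_mid [([0.4596, 0.1879, 0.0301], 0.58)]
cup_mid [([0.7012, -0.1421, 0.0359], 0.89)]
prop_mid [([0.7605, 0.0959, 0.0279], 0.57)]
bisque_mid [([0.5285, 0.5077, 0.0379], 0.62), ([0.5523, 0.0096, 0.0787], 0.25)]
brush_mid [([0.359, 0.0878, 0.009], 0.9)]
rib_mid [([0.6367, 0.2054, 0.0026], 0.6)]
1.1 [ 0.2553 -0.5705  0.2577] [0.9779 0.2088 0.     0.    ] [-0.1669 -0.4901 -0.2162] 1.0011042246159885
```

View pics/top1.png

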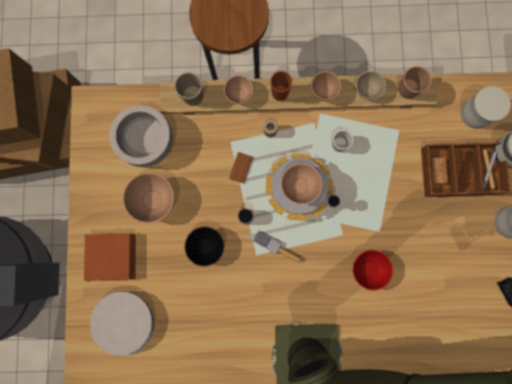

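View pics/scene1.png

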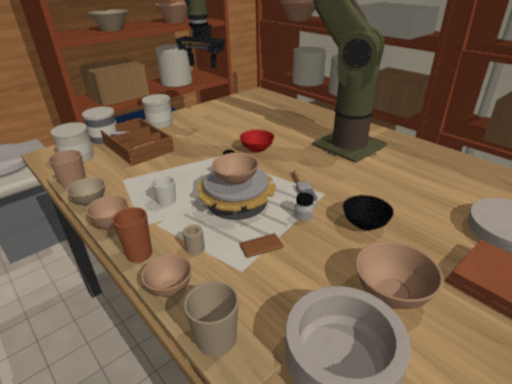

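The top view shows the wheel at (302,185), the knob at (334,201) (−x, −y side), and the cup, prop, jar, rib and brush clear of the arc. The networks agree with this: axis ≈(0.555, 0.007), knob ≈(0.498, −0.096), radius ≈0.118. The tool's y axis already lies almost tangential, so no turn is needed. I'm moving near the knob to refine with the wrist camera.

jog_arm(turn=[[0,0,0],[0,0,0],[0,0,0],[0,0,0],[0,0,0],[0,0,0],[0,0,0],[0,0,0],[0,0,0],[0,0,0],[0,0,0],[0,0,0],[0,0,0],[0,0,0]], translation=[[0.02,-0.02,0],[0.05,-0.05,0],[0.09,-0.08,0],[0.13,-0.11,0],[0.17,-0.14,0],[0.21,-0.17,0],[0.25,-0.2,0],[0.29,-0.23,0],[0.32,-0.26,0],[0.345,-0.29,0],[0.36,-0.32,0],[0.365,-0.33,0],[0.365,-0.33,0],[0.365,-0.33,0]], grip=[1,1,1,1,1,1,1,1,1,1,1,1,1,1], force=15)

```text
clock: 2.85
tool_pos: [0.4535, -0.1219, 0.2578]
eef_rot: [0.978, 0.208, -0.0, 0.001]
contact_force: [-0.3, -0.2, 0.4]
opening: 0.005
finger_force: 0.0
```

```bash
python3 - <<'E'
from h import *
np.set_printoptions(precision=4,suppress=True)
s=r.get_state();print(s['clock'],s['tool_pos'],s['eef_rot'],s['contact_force'],s['opening'])
c='wrist';save(c,'w1');print(cams.camera_params(c)['eye'])
for n in ['wheel_centre','plunger_top','turntable','bowl']:
    print(n,[(np.round(d['position'],4).tolist(),round(float(d['p']),2)) for d in models.place_of(c,n)[:3]])
print(proj(c,[0.498,-0.096,0.11]),proj(c,s['tool_pos']+np.array([0,0,-.019])))
E
```

```text
2.85 [ 0.4535 -0.1219  0.2578] [ 0.9782  0.2076 -0.0001  0.0005] [-0.2508 -0.2289  0.3907] 0.004718082954843774
[ 0.5218 -0.0919  0.3855]
wheel_centre []
plunger_top [([0.5028, -0.0973, 0.1096], 0.85)]
turntable []
bowl [([0.5501, 0.0076, 0.0798], 0.68)]
(np.float64(256.90554532203106), np.float64(123.4283050271006)) (np.float64(263.72950766974196), np.float64(246.60245796071607))
```

View pics/w1.png

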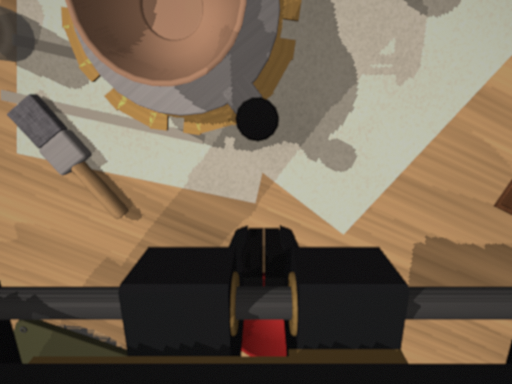

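The wrist view shows the knob as a black disc centred at about (257,119), with the bowl and wheel up and to the left of it and the closed fingers at (264,240). I'll back-project the knob at its known height, from the wrist view and the two fixed cameras.

```bash
python3 - <<'E'
from h import *
np.set_printoptions(precision=4,suppress=True)
im=cv2.imread('pics/w1.png').max(2)[85:155,225:290]
# knob blob
n,l,st,ce=cv2.connectedComponentsWithStats((im<45).astype('uint8'))
i=1+st[1:,4].argmax();u,v=ce[i]+[225,85];print(u,v,st[i])
e,d=ray('wrist',u,v);k=e+d*(0.109-e[2])/d[2];print('knob',k)
L=[(e,d)]
im=cv2.imread('pics/top1.png').max(2)[190:212,322:347]
n,l,st,ce=cv2.connectedComponentsWithStats((im<60).astype('uint8'))
i=1+st[1:,4].argmax();u,v=ce[i]+[322,190];e,d=ray('top',u,v);print('top',u,v,st[i],e+d*(0.106-e[2])/d[2]);L.append((e,d))
# triangulate
P=[np.eye(3)-np.outer(d,d)/(d@d) for e,d in L]
print('tri',np.linalg.solve(sum(P),sum(p@e for p,(e,d) in zip(P,L))))
C=np.array([.5555,.0065]);o=k[:2]-C;print('r',np.hypot(*o),np.degrees(np.arctan2(o[1],o[0])))
# wheel centre from bowl rim mask in top camera (rim z .13)
save('top','t2')
for c in ['top','wrist']:
    for m in models.masks_of(c,'bowl')[:3]:
        y,x=np.nonzero(m['pixels']);(a,b),(w,h),_=cv2.fitEllipse(cv2.convexHull(np.c_[x,y].astype(np.float32)))
        e,d=ray(c,a,b);print(c,m['p'],a,b,w,h,e+d*(.128-e[2])/d[2])
E
```

```text
256.7626514611547 118.60584461867427 [  11   13   42   43 1403]
knob [ 0.5016 -0.0943  0.109 ]
top 333.27777777777777 200.48888888888888 [ 6  6 11 10 90] [ 0.5001 -0.0936  0.106 ]
tri [ 0.5008 -0.0945  0.0997]
r 0.11427829913868844 -118.14419536866171
top 0.91 301.2577209472656 183.3274383544922 41.460777282714844 42.28595733642578 [0.5548 0.0074 0.128 ]
top 0.83 204.0925750732422 246.1923370361328 39.03015899658203 40.68711853027344 [0.3677 0.3149 0.128 ]
top 0.69 369.0478210449219 269.95013427734375 33.131500244140625 42.93635559082031 [ 0.2819 -0.1882  0.128 ]
wrist 0.82 153.15866088867188 -19.702831268310547 180.8743438720703 214.84498596191406 [0.5613 0.013  0.128 ]
wrist 0.67 263.814453125 336.29132080078125 41.460113525390625 109.62490844726562 [ 0.3126 -0.1849  0.128 ]
wrist 0.58 257.16864013671875 118.6240005493164 44.05192565917969 44.3812141418457 [ 0.5031 -0.0937  0.128 ]
```

Knob at (0.501, −0.0945), axis about (0.556, 0.009), start angle −118°. Next I move over the knob and stop the tips just above it.

jog_arm(turn=[[0,0,0],[0,0,0],[0,0,0],[0,0,0],[0,0,0],[0,0,0],[0,0,0],[0,0,0],[0,0,0],[0,0,0]], translation=[[0.02,-0.002,0],[0.045,-0.005,0.005],[0.0545,-0.006,0.025],[0.0545,-0.006,0.05],[0.0545,-0.006,0.075],[0.0545,-0.006,0.095],[0.0545,-0.006,0.11],[0.0545,-0.006,0.118],[0.0545,-0.006,0.118],[0.0545,-0.006,0.118]], grip=[1,1,1,1,1,1,1,1,1,1])

```text
clock: 4.5
tool_pos: [0.5014, -0.0925, 0.1403]
eef_rot: [0.978, 0.209, 0.001, 0.0]
contact_force: [0.3, -0.5, 0.4]
opening: 0.003
finger_force: 0.0
```

```bash
python3 - <<'E'
from h import *
save('wrist','w2');s=r.get_state();print(s['tool_pos'],s['contact_force'])
for p in ([.501,-.0945,.11],s['tool_pos']-[0,0,.019]): print(proj('wrist',p))
E
```

```text
[ 0.50143013 -0.09251829  0.14031895] [ 0.33748924  0.37505018 -0.17464667]
(np.float64(265.14213918148783), np.float64(238.3860628026448))
(np.float64(262.13391401577155), np.float64(245.86780266687126))
```

View pics/w2.png

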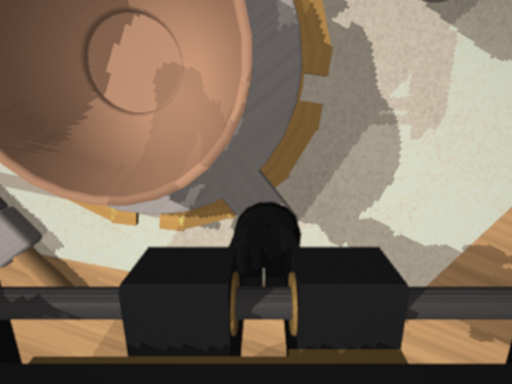

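The tips sit over the knob (disc centre about (267,235), tip at (262,246)), roughly 5 mm outward of centre, which is fine. I'll nudge it 2 mm and press partway.

jog_arm(turn=[[0,0,0],[0,0,0],[0,0,0],[0,0,0],[0,0,0],[0,0,0],[0,0,0],[0,0,0],[0,0,0],[0,0,0]], translation=[[0.002,0.002,0.002],[0.002,0.002,0.005],[0.002,0.002,0.008],[0.002,0.002,0.011],[0.002,0.002,0.014],[0.002,0.002,0.017],[0.002,0.002,0.02],[0.002,0.002,0.023],[0.002,0.002,0.023],[0.002,0.002,0.023]], grip=[1,1,1,1,1,1,1,1,1,1])

```text
clock: 5.8
tool_pos: [0.5038, -0.0936, 0.117]
eef_rot: [0.978, 0.209, 0.0, 0.0]
contact_force: [-0.3, 0.6, 6.9]
opening: 0.005
finger_force: 3.3
```

Travel is ≈12 mm at 6.9 N, as expected. I'll work out the arc in tool axes.

```bash
python3 - <<'E'
from h import *
s=r.get_state();T=R.from_quat([.978,.2086,0,0])
C=np.array([.5562,.0088]);o=np.array([.5038,-.0936])-C;print(np.hypot(*o),np.degrees(np.arctan2(o[1],o[0])))
for a in range(0,46,5):
    t=np.radians(-a);M=np.array([[np.cos(t),-np.sin(t)],[np.sin(t),np.cos(t)]])
    print(a,np.round(T.inv().apply([*(M@o-o),0]),4))
E
```

```text
0.1150283443330382 -117.09967745987232
0 [0. 0. 0.]
5 [-0.0059 -0.0081  0.    ]
10 [-0.0112 -0.0167  0.    ]
15 [-0.0156 -0.0257  0.    ]
20 [-0.0193 -0.035   0.    ]
25 [-0.0221 -0.0446  0.    ]
30 [-0.024  -0.0545  0.    ]
35 [-0.0252 -0.0644  0.    ]
40 [-0.0254 -0.0745  0.    ]
45 [-0.0247 -0.0845  0.    ]
```

jog_arm(turn=[[0,0,0],[0,0,0],[0,0,0],[0,0,0],[0,0,0],[0,0,0],[0,0,0],[0,0,0],[0,0,0],[0,0,0],[0,0,0],[0,0,0],[0,0,0],[0,0,0],[0,0,0],[0,0,0],[0,0,0]], translation=[[0,0,0.0015],[0,0,0.003],[0,0,0.003],[-0.003,-0.004,0.003],[-0.006,-0.008,0.003],[-0.0087,-0.0124,0.003],[-0.0112,-0.0167,0.003],[-0.0135,-0.0212,0.003],[-0.0156,-0.0257,0.003],[-0.0175,-0.0303,0.003],[-0.0193,-0.035,0.003],[-0.0208,-0.0398,0.003],[-0.0221,-0.0446,0.003],[-0.0231,-0.0495,0.003],[-0.024,-0.0545,0.003],[-0.024,-0.0545,0.003],[-0.024,-0.0545,0.003]], grip=[1,1,1,1,1,1,1,1,1,1,1,1,1,1,1,1,1])

```text
clock: 7.92
tool_pos: [0.4604, -0.0532, 0.1141]
eef_rot: [0.978, 0.209, 0.001, 0.0]
contact_force: [-0.2, 0.4, 7.7]
opening: 0.005
finger_force: 3.8
```

```bash
python3 - <<'E'
from h import *
save('wrist','w3');s=r.get_state();print(s['tool_pos'],s['contact_force'])
E
```

```text
[ 0.46030442 -0.05319443  0.11411393] [0.35708204 0.04800363 7.8104776 ]
```

View pics/w3.png

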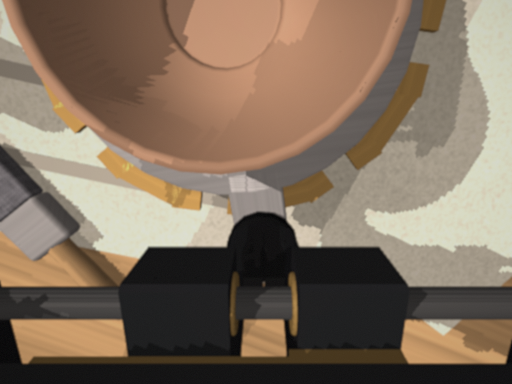

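The wheel is following the tip: the arm and knob are at (265,215–245), about 30° round. I'll continue to 45°.

jog_arm(turn=[[0,0,0],[0,0,0],[0,0,0],[0,0,0],[0,0,0],[0,0,0],[0,0,0],[0,0,0],[0,0,0]], translation=[[-0.0006,-0.005,0],[-0.001,-0.01,0],[-0.0014,-0.015,0],[-0.0014,-0.02,0],[-0.0012,-0.024,0],[-0.0009,-0.0275,0],[-0.0007,-0.03,0],[-0.0007,-0.03,0],[-0.0007,-0.03,0]], grip=[1,1,1,1,1,1,1,1,1])

```text
clock: 9.1
tool_pos: [0.4476, -0.0262, 0.1141]
eef_rot: [0.978, 0.209, 0.001, 0.0]
contact_force: [0.2, 0.5, 7.8]
opening: 0.003
finger_force: 3.8
```

```bash
python3 - <<'E'
from h import *
s=r.get_state();print(s['tool_pos'],s['contact_force']);save('wrist','w4')
for c in ['top','scene','wrist']:
    if c!='wrist': save(c,c+'4')
    print(c,[(np.round(d['position'],4),d['p']) for d in models.place_of(c,'plunger_top')[:2]])
o=np.array([.501,-.0945])-[.5562,.0088];t=-np.pi/4
print('want',[.5562+np.cos(t)*o[0]-np.sin(t)*o[1],.0088+np.sin(t)*o[0]+np.cos(t)*o[1]])
E
```

```text
[ 0.4476116  -0.02618054  0.11410334] [0.17659727 0.47408636 7.79095451]
top [(array([ 0.6995, -0.1423,  0.0331]), 0.65)]
scene [(array([ 0.4406, -0.0255,  0.0948]), 0.41)]
wrist []
want [np.float64(0.44412357518193224), np.float64(-0.025211836175072923)]
```

View pics/w4.png

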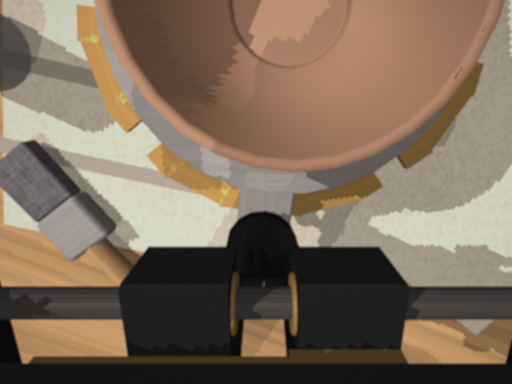

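The arm (240–293 px) sits over the gap with plate showing evenly on both sides, and the scene network puts the knob at (0.441, −0.0255) against a wanted (0.444, −0.025). I'll release straight up.

jog_arm(turn=[[0,0,0],[0,0,0],[0,0,0],[0,0,0],[0,0,0],[0,0,0],[0,0,0],[0,0,0],[0,0,0]], translation=[[0,0,-0.003],[0,0,-0.006],[0,0,-0.009],[0,0,-0.012],[0,0,-0.015],[0,0,-0.02],[0,0,-0.03],[0,0,-0.04],[0,0,-0.04]], grip=[1,1,1,1,1,1,1,1,1])

```text
clock: 10.52
tool_pos: [0.4469, -0.0265, 0.1546]
eef_rot: [0.978, 0.209, 0.001, 0.0]
contact_force: [0.1, -0.8, -1.2]
opening: 0.007
finger_force: 0.0
```

jog_arm(turn=[[0,0,0],[0,0,0],[0,0,0],[0,0,0],[0,0,0],[0,0,0],[0,0,0],[0,0,0]], translation=[[0,0,-0.03],[0,0,-0.08],[-0.02,0,-0.1],[-0.05,0,-0.12],[-0.07,0,-0.12],[-0.08,0,-0.12],[-0.08,0,-0.12],[-0.08,0,-0.12]], grip=[1,1,1,1,1,1,1,1])

```text
clock: 11.52
tool_pos: [0.3744, -0.0587, 0.2736]
eef_rot: [0.978, 0.209, 0.0, -0.0]
contact_force: [0.2, 0.6, -0.5]
opening: 0.003
finger_force: 0.0
```

```bash
python3 - <<'E'
from h import *
s=r.get_state();print(s['clock'],s['tool_pos'],s['contact_force']);save('wrist','w5');save('scene','s5')
for c in ['wrist','scene']:
    print(c,[(np.round(d['position'],4),d['p']) for d in models.place_of(c,'plunger_top')[:2]])
im=cv2.imread('pics/w5.png');
for z in (.11,.098): print(z,proj('wrist',[.4441,-.0252,z]),proj('scene',[.4441,-.0252,z]))
b=cv2.imread('pics/s5.png')[130:230,170:330]
a=cv2.resize(im,(400,300));b=cv2.resize(b,(400,300),interpolation=cv2.INTER_CUBIC)
cv2.imwrite('pics/c5.png',np.hstack([a,b]))
E
```

```text
11.525 [ 0.37440453 -0.05871954  0.27355377] [ 0.18690287  0.60775762 -0.53549009]
wrist [(array([ 0.4475, -0.0265,  0.1102]), 0.8)]
scene [(array([ 0.4422, -0.0272,  0.1088]), 0.55)]
0.11 (np.float64(260.2418145122954), np.float64(90.90305690368537)) (np.float64(256.8228327305593), np.float64(153.04770493465975))
0.098 (np.float64(260.3494916849254), np.float64(91.05215875419916)) (np.float64(256.90743439823916), np.float64(156.58551935688845))
```

View pics/c5.png

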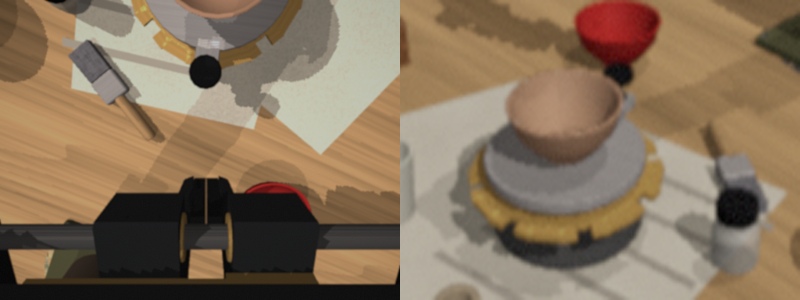

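The knob stands clear at the new position with the bowl in place. I'll make one numeric check that the plunger is up and at the right angle.

```bash
python3 - <<'E'
from h import *
def blob(f,x,y,w,t):
    im=cv2.imread(f'pics/{f}.png').max(2)[y-w:y+w,x-w:x+w]
    n,l,st,ce=cv2.connectedComponentsWithStats((im<t).astype('uint8'));i=1+st[1:,4].argmax()
    return ce[i]+[x-w,y-w],st[i]
(u,v),st=blob('w5',263,92,32,45);print(u,v,st)
(us,vs),ss=blob('s5',257,155,10,60);print(us,vs,ss)
e,d=ray('wrist',u,v)
for z in (.103,.091):
    k=e+d*(z+.006-e[2])/d[2];c=[*k[:2],z];o=k[:2]-[.5562,.0088]
    print(z,k,np.hypot(*o),np.degrees(np.arctan2(o[1],o[0])),'scene pred mid',proj('scene',c))
E
```

```text
262.5771297006907 91.31235610130469 [  12   11   40   42 1303]
257.26666666666665 153.7 [ 5  6 11  8 60]
0.103 [ 0.44463816 -0.02722035  0.109     ] 0.11723271897571969 -162.106115198732 scene pred mid (np.float64(256.2998133194723), np.float64(154.95221068715142))
0.091 [ 0.44473926 -0.02715992  0.097     ] 0.11711794469792128 -162.11904820138713 scene pred mid (np.float64(256.3754071970066), np.float64(158.48082073363156))
```

The plunger is up: its measured row is 153.7, against 155 predicted for up and 158.5 for down. The angle is ≈44–45°, so it is locked in the next notch.

```bash
python3 -c "
from plant import r
print(r.finish_job())"
```

```text
the job is handed in; nothing more can be done
None
```

I turned the wheel one notch clockwise (measured about 44–45°) and the plunger sprang back up and locked it; the bowl looked in place, nothing else appeared to have moved, and the job is handed in with no verdict returned.

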